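# Set the sprung length stop

## Task

Take the black knob of the blue length stop and guide it slowly (under 10 cm/s) along the panel's seam, with the rod still in, until its pointer is at the yellow line, and pause there a moment. Then, staying on that line, pull the telescoping rod out against its spring until the knob's white cursor is level with the red flag, and finish still holding it there with the gripper: do not let go, I will lock it. Leave the red flag and the loose blocks where they are.

Things in the scene. Friction and masses are not known exactly. Their poses are not given: they have to be found in the camera images.
- stop_base: Panel with rail, fixed to the bench: two boards 18 mm thick, 480 mm long (its y axis) and together 235 mm deep, glued along a thin pale glue seam (near board dark, far board mid brown). Origin: on the bench under the middle of the seam; the seam runs along its y axis at its x = 0, z = 18 mm. Its x axis points away from the robot towards the aluminium rail along the far edge; its z is up. Turned by up to about 17 degrees either way.
- carriage (a joint): Position in m of the blue carriage (70 x 96 mm, top 74 mm above the bench, its front face 65 mm behind the seam) along the rail, in +y of the panel; 0 = middle, range +-0.125. It carries the telescoping rod, the knob and the red flag along with it. Friction about 3 N; it stays where it is left.
- rod (a joint): How far in m the telescoping rod is pulled out of the carriage, in -x of the panel (towards the robot); 0 = fully in (spring home), stop at 0.13. The inner spring pulls it back in with about 5 N at 0, rising 60 N/m (about 11 N at 0.1).
- flag (a joint): Where the red length flag is set on its bar, in m: the rod is at the length mark when joint rod has the same value. Set tight; not to be moved.
- knob: Black upright knob at the end of the rod, a cylinder of 24 mm diameter from 36 to 104 mm above the bench, with a white ring. Origin: on the knob's axis at bench height; axes as the panel's. It carries a steel pointer straight below it and a short white cursor arm (47 mm above the bench) to +y, towards the flag bar.
- knob_grip (a point): Point on the knob's axis to grip, 85 mm above the bench; the knob's top is 19 mm above it. With rod at 0 it stands straight above the seam. From here up nothing else is within 50 mm of the knob.
- pointer_tip (a point): Tip of the steel pointer on the knob's axis, 2 mm above the panel.
- cursor (a point): Knob's axis at the height of the rod (45 mm above the bench): the place along the rod that is compared with the flag.
- flag_mark (a point): Centre of the red length flag (8 mm along the rod, 24 x 24 mm across), clamped on a thin bar parallel to the rod, 38 mm to +y of it and 45 mm above the bench (top of the flag 57 mm). It travels with the carriage. Axes as the panel's.
- yellow_line_cross (a point): Where the yellow line (8 mm wide, 55 mm long, flat on the panel) crosses the seam; axes as the panel's. It is 60 to 100 mm from the middle of the seam, left or right.
- blue_line_cross (a point): Where the blue line, same size, on the other side of the middle, crosses the seam. Not the wanted one.
- block_a_mid (a point): loose light wood block 70 x 40 x 25 mm lying on the panel near its left (+y) end; point at its centre. To be left alone.
- block_b_mid (a point): loose mid-brown wood block 70 x 40 x 25 mm lying on the panel near its right (-y) end; point at its centre. To be left alone.
- block_c_mid (a point): wood block 90 x 60 x 30 mm on the bench at the left, with another block on it; point at its centre. To be left alone.
- block_e_mid (a point): wood block 90 x 60 x 30 mm on the bench at the left; point at its centre. To be left alone.

How it is judged:
By the outcome, as a careful person would: the job done as asked, in the order asked, and still so for the second after the job is handed in, while the arm keeps its last pose, push and grip.
It also fails if it takes over 45 s, if anything falls off the work surface, if the arm or the gripper's body presses on something with over 40 N, if the wrist force passes 120 N, or if a joint passes its speed limit or range.

## Robot

A 6-joint arm with a two-finger parallel gripper is mounted at the origin on the work surface. World frame = base frame: x ahead of the robot, y to its left, z up, the work surface at z = 0. Lengths are in m, angles in rad, forces in N, time in s.
With the tool pointing down it reaches from about 0.35 to 0.925 m from the base axis. Payload 6.4 kg.
Tool frame: the origin (TCP) lies midway between the tips of the shut fingers; the grasp point (between the pads) lies 19 mm behind it (manip.grip_depth is the distance from the TCP to the grasp point, in m); z points along the fingers, y is the line along which they close (so a half turn about z gives the same grasp; the last joint's range is limited). The gripper opens to 94 mm and grips with 3 to 60 N. Pads are 16 mm wide; open, the fingers measure 119 mm over their backs; the gripper's body (75 mm by 177 mm) begins 78 mm behind the grasp point.
Start: joints at [1.077, 0.245, 1.558, -0, 1.339, -0.174], TCP at [0.204, 0.617, 0.183] pointing down, gripper open.
Joint ranges: [-3.13, 3.13], [-1.02, 2.26], [0.13, 2.54], [-0.95, 4.09], [0.21, 2.88], [-2.74, 2.74]. Speed limits (rad/s): [2.57, 2.57, 3.14, 3.14, 3.14, 3.14].

## Interface

Orientations are given as a 3x3 rotation matrix whose columns are the frame's x, y, z axes.
In Python, from workcell import telemetry, imaging, manip gives the robot as it stands.
- The arm moves only by the shell command python3 -m pendant 'ROWS'. ROWS is JSON, a list of rows, each a list of 5 numbers: the shift along the world's x, y, z in m, then the turn about the world's z in rad, then the opening, from -1 (shut) to 1 (fully open), so that 0 is half open. A call has 1 to 10 rows; each row shifts and turns the commanded pose from where the row before left it; what a row does not reach is not made up. A row lasts 1/10 s, in which the tool goes at most 50 mm and 8.59 degrees, less where a joint would pass 70% of its speed; a pose out of reach is approached as far as the arm can. A call is refused whole if a number of a shift passes 0.05 or a number of a turn 0.15, either way. A call with a gripper value outside its range is refused whole. The fingers move at their own pace and stop on an object; the grip force is fixed at half the most. Time passes only in rows, so rows that do not move let the fingers close. It gives the time, the measured TCP pose, the force, the opening and the grip force at its end, in the units of the state.
- telemetry.get_state(): the state, without advancing time (a new reading comes with each control period).
- imaging.read_camera(name): name is "scene" or "side" or "wrist"; returns a dict with "pixels" (480x640x3 uint8, red, green, blue), "fx", "fy", "cx", "cy" (pixels), "pose" (4x4, takes a point from camera to world coordinates). Camera axes: x right, y up, looking along -z (the intrinsics and any distortion apply to the point x, -y, -z); pixel columns grow to the right and rows downward; lengths in m; the calibration is good to about 2 mm. A picture is of the moment at which its call begins. There is no depth.
- manip.job_done(): hands the job in; it is judged then, once.
The state is a dict: "t": time; "qpos": joint angles; "dq": joint speeds; "effort": joint torques, N m; "position": TCP position; "orientation": TCP orientation; "contact_force": force on the tool from outside, world axes, zero at the start; "ft_torque": the same for the moment, N m; "gripper_width": opening from 0.0 (shut) to 1.0 (fully open); "gripper_force": force on a finger pad.
Only numpy, scipy, OpenCV 4.12 (cv2) and the standard library are available. Lean on these libraries where they do the work, as an engineer would, in place of code of your own. Each camera call takes 0.05 s, during which the arm holds its last target. There are 200 camera calls.

## Working session

There is one attempt and no reset: what is moved stays moved. The work goes in short steps, Python scripts to look and compute and a shell command to move; the robot and the scene stay as the last step left them, time stands still between calls to the robot, and variables do not carry over. Pictures are saved under pics/ and viewed, at most 10 in all, crops included, and the job is handed in when it is done.

```bash
mkdir -p pics; python3 - <<'E'
from workcell import telemetry, imaging, manip
import cv2,numpy as np
for n in ["scene","side"]:
    c=imaging.read_camera(n); cv2.imwrite(f"pics/{n}0.png",c["pixels"][:,:,::-1])
    print(n,c["fx"],c["fy"],c["cx"],c["cy"],[k for k in c],np.round(c["pose"],3).tolist())
s=telemetry.get_state();print(s["t"],s["position"],np.round(s["orientation"],3).tolist(),s["gripper_width"],manip.grip_depth)
E
```

```text
scene 572.7517816886177 572.7517816886177 318.49720312791163 245.06347721070668 ['pixels', 'fx', 'fy', 'cx', 'cy', 'pose'] [[0.243, -0.794, 0.558, 1.15], [0.97, 0.203, -0.133, -0.004], [-0.008, 0.574, 0.819, 0.947], [0.0, 0.0, 0.0, 1.0]]
side 539.3506598878564 539.3506598878564 329.7035651467242 228.51283206980833 ['pixels', 'fx', 'fy', 'cx', 'cy', 'pose'] [[0.737, 0.472, -0.484, -0.062], [-0.676, 0.524, -0.518, -0.524], [0.009, 0.709, 0.706, 0.993], [0.0, 0.0, 0.0, 1.0]]
0.1 [0.20404811 0.61655487 0.1819817 ] [[-0.949, 0.314, -0.001], [0.314, 0.949, -0.001], [0.0, -0.002, -1.0]] 1.004429866949073 0.0188
```

View pics/scene0.png

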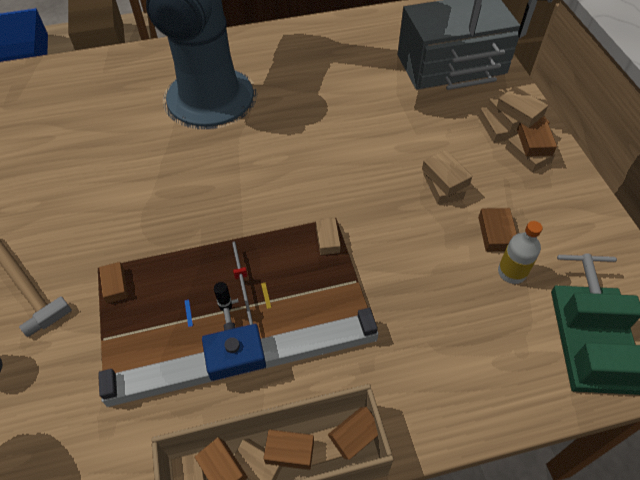

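View pics/side0.png

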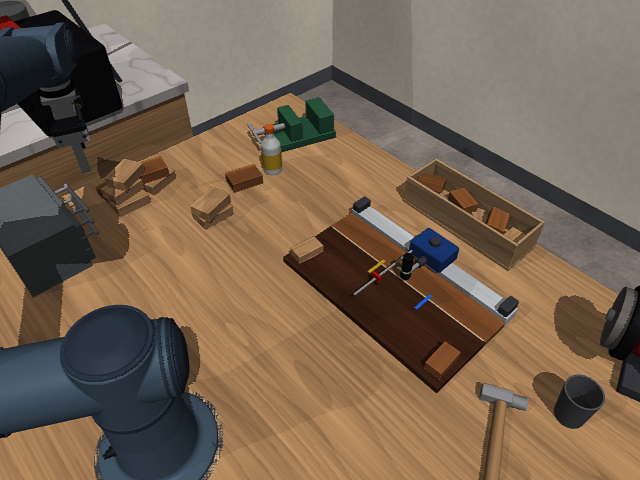

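The scene view shows the panel: blue line at (188,313), yellow at (266,295), knob around (222,295), flag at (240,271), and seam from (104,339) to (357,283). The side view agrees, with yellow at (377,267), knob at (407,265) and flag at (376,277). Next I'll convert these pixels to positions.

```bash
cat > h.py <<'E'
from workcell import telemetry, imaging, manip
import cv2,numpy as np
np.set_printoptions(precision=4,suppress=True)
def toz(c,uv,z):
    uv=np.atleast_2d(uv).astype(float)
    d=np.c_[(uv[:,0]-c["cx"])/c["fx"],-(uv[:,1]-c["cy"])/c["fy"],-np.ones(len(uv))]@c["pose"][:3,:3].T
    o=c["pose"][:3,3]; return (o+d*((z-o[2])/d[:,2])[:,None])
def proj(c,p):
    q=(np.atleast_2d(p)-c["pose"][:3,3])@c["pose"][:3,:3]
    return np.c_[c["cx"]+c["fx"]*q[:,0]/-q[:,2],c["cy"]-c["fy"]*q[:,1]/-q[:,2]]
def mask(c,col,roi):
    h=cv2.cvtColor(c["pixels"],cv2.COLOR_RGB2HSV); 
    lo,hi={"yellow":((22,120,110),(35,255,255)),"red":((0,190,90),(5,255,255)),"blue":((100,150,150),(115,255,255))}[col]
    m=cv2.inRange(h,lo,hi); k=np.zeros_like(m); x0,y0,x1,y1=roi; k[y0:y1,x0:x1]=1
    v,u=np.nonzero(m*k); return np.c_[u,v]
E
python3 - <<'E'
from h import *
R={"scene":(150,220,320,340),"side":(330,225,470,330)}
S={"scene":[(104,339),(357,283)],"side":[(332,231),(502,340)]}
for n in R:
    c=imaging.read_camera(n)
    s=toz(c,S[n],.018); print(n,"seam",s[:,:2].tolist(),"ang",np.arctan2(*(s[1]-s[0])[:2]))
    for col,z in (("yellow",.018),("blue",.018),("red",.045)):
        p=mask(c,col,R[n]); w=toz(c,p,z)[:,:2]; print(col,len(p),p.mean(0),w.mean(0), np.linalg.svd(w-w.mean(0),full_matrices=False)[2][0])
    x0,y0,x1,y1=R[n]; im=c["pixels"][y0:y1,x0:x1,::-1]
    cv2.imwrite(f"pics/{n}1.png",cv2.resize(im,None,fx=4,fy=4,interpolation=cv2.INTER_CUBIC))
E
```

```text
scene seam [[0.6208944358518352, -0.27308494479156437], [0.6203760487862963, 0.19596709958048633]] ang -0.0011051798210930323
yellow 106 [265.7264 295.1226] [0.6035 0.0235] [0.9999 0.0129]
blue 95 [188.0737 312.7789] [ 0.605  -0.1216] [1.     0.0074]
red 46 [239.3696 269.7391] [ 0.5537 -0.0146] [ 0.0276 -0.9996]
side seam [[0.6051100003416725, 0.18189247178175438], [0.6518814811631742, -0.30120859639786257]] ang 3.04507834633609
yellow 50 [376.06 265.8 ] [0.6038 0.0245] [-0.9999 -0.0108]
blue 60 [422.7667 301.4333] [ 0.6052 -0.1206] [-1.     -0.0082]
red 37 [376.8378 275.5946] [ 0.5652 -0.0125] [-0.3418 -0.9398]
```

View pics/scene1.png

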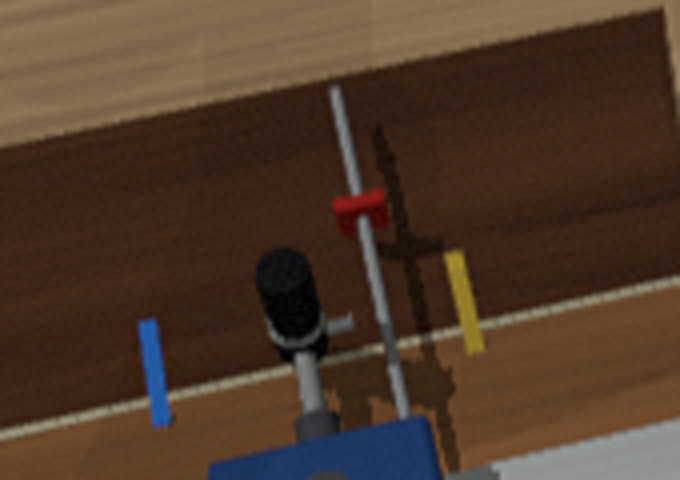

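View pics/side1.png

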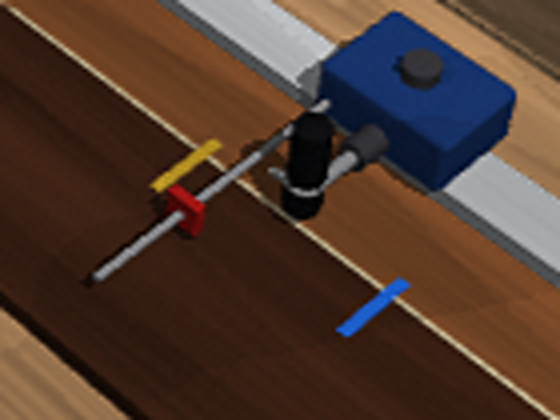

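In the scene crop the seam runs from (150,329) to (320,290) and the knob top is at (221,285). In the side crop the seam runs from (332.5,227) to (467,330) and the knob top is at (409,256).

```bash
python3 - <<'E'
from h import *
for n,s,k in (("scene",[(150,329.2),(320,290.3)],(220.8,285.5)),("side",[(332.5,227),(467,330)],(409,255.8))):
    c=imaging.read_camera(n); w=toz(c,s,.018); d=w[1]-w[0]
    print(n,w[:,:2].tolist(),"dx/dy",d[0]/d[1],"knob",toz(c,k,.104)[0])
E
```

```text
scene [[0.6215745839234497, -0.1919431197776265], [0.6185853218615646, 0.12427615275898875]] dx/dy -0.009453130537889565 knob [ 0.6166 -0.0501  0.104 ]
side [[0.6159057028023953, 0.19169016745259726], [0.6170714442036309, -0.23538435031762106]] dx/dy -0.0027295971844023942 knob [ 0.6209 -0.0525  0.104 ]
```

```bash
python3 -m pendant '[[0.02,-0.03,0,-0.08,0.2],[0.026,-0.042,0,-0.08,0.2],[0.026,-0.042,0,-0.08,0.2],[0.026,-0.042,0,-0.08,0.2],[0.026,-0.042,0,-0.08,0.2],[0.026,-0.042,0,-0.08,0.2],[0.026,-0.042,0,-0.08,0.2],[0.026,-0.042,0,-0.08,0.2],[0.026,-0.042,0,-0.08,0.2],[0.026,-0.042,0,-0.08,0.2]]'; python3 -m pendant '[[0.026,-0.042,0,-0.08,0.2],[0.026,-0.042,0,-0.08,0.2],[0.026,-0.042,0,-0.08,0.2],[0.026,-0.042,0,-0.08,0.2],[0.026,-0.042,0,-0.08,0.2],[0.026,-0.042,0,-0.05,0.2],[0.006,-0.009,0,0,0.2],[0,0,0,0,0.2]]'
python3 - <<'E'
from h import *
s=telemetry.get_state();print(s["t"],s["position"],s["orientation"],s["contact_force"])
c=imaging.read_camera("wrist"); cv2.imwrite("pics/w1.png",c["pixels"][:,:,::-1]); print(c["pose"],c["fx"])
E
```

```text
t: 1.3
position: [0.4591, 0.2072, 0.1832]
orientation: [[-0.433, 0.901, 0.001], [0.901, 0.433, 0.0], [-0.0, 0.001, -1.0]]
contact_force: [-0.1, 0.2, 0.2]
gripper_width: 0.599
gripper_force: 0.0
t: 2.1
position: [0.6206, -0.0532, 0.1825]
orientation: [[0.001, 1.0, -0.001], [1.0, -0.001, 0.0], [0.0, -0.001, -1.0]]
contact_force: [-0.1, 0.3, 0.9]
gripper_width: 0.6
gripper_force: 0.0
2.1 [ 0.6206 -0.0532  0.1825] [[ 0.0009  1.     -0.0007]
 [ 1.     -0.0009  0.0004]
 [ 0.0004 -0.0007 -1.    ]] [-0.1353  0.3332  0.8633]
[[ 1.      0.001   0.0002  0.622 ]
 [-0.001   0.9589  0.2837  0.0295]
 [ 0.0001 -0.2837  0.9589  0.3843]
 [ 0.      0.      0.      1.    ]] 403.4234018703083
```

View pics/w1.png

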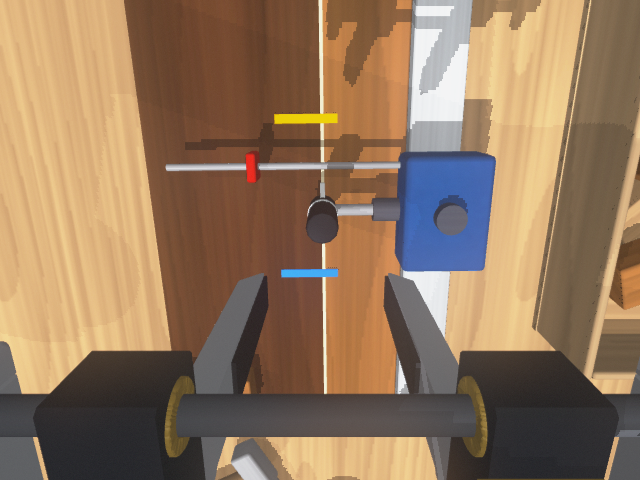

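The wrist view shows the knob top at (322,229), flag at (252,167), yellow line at (306,118), blue line at (310,273), and a near-vertical seam from (320,5) to (325,390).

```bash
python3 - <<'E'
from h import *
c=imaging.read_camera("wrist"); g=cv2.cvtColor(c["pixels"],cv2.COLOR_RGB2GRAY).astype(float)
roi=(150,90,420,300)
for col,z in (("yellow",.018),("blue",.018),("red",.051)):
    p=mask(c,col,roi if col!="blue" else (270,262,345,285)); w=toz(c,p,z)[:,:2]
    print(col,len(p),p.min(0),p.max(0),w.mean(0),np.linalg.svd(w-w.mean(0),full_matrices=False)[2][0])
pts=np.array([(300+g[r,300:345].argmax(),r) for r in [*range(10,105,5),*range(285,385,5)]]); w=toz(c,pts,.018)
f=np.polyfit(w[:,1],w[:,0],1); f=np.polyfit(*w[abs(w[:,0]-np.polyval(f,w[:,1]))<.003][:,[1,0]].T,1); print("seam x=",f)
m=(g<45).astype(np.uint8); m[:, :295]=0; m[:,352:]=0; m[:195]=0; m[250:]=0
v,u=np.nonzero(m); print(u.min(),u.max(),v.min(),v.max())
r=(u.max()-u.min()+1)/2; print("knobtop",toz(c,(u.mean(),v.max()+.5-(u.max()-u.min()+1)/2),.104), toz(c,(322,229),.104))
b=toz(c,[(167,167),(400,165)],.045); print("bar",b)
E
```

```text
yellow 576 [275 115] [337 125] [0.6041 0.0245] [-1.     -0.0066]
blue 398 [282 271] [337 278] [ 0.6052 -0.1207] [1.     0.0071]
red 261 [247 155] [257 183] [ 0.5603 -0.0141] [ 0.0017 -1.    ]
seam x= [-0.0102  0.6187]
310 319 210 219
knobtop [[ 0.6124 -0.0392  0.104 ]] [[ 0.6187 -0.05    0.104 ]]
bar [[ 0.4884 -0.0131  0.045 ]
 [ 0.6835 -0.0113  0.045 ]]
```

```bash
python3 -m pendant '[[-0.0015,0.0025,-0.02,0.008,0.2],[0,0,-0.03,0,0.2],[0,0,-0.025,0,0.2],[0,0,-0.02,0,0.2],[0,0,-0.015,0,0.2],[0,0,-0.0065,0,0.2],[0,0,0,0,0.2]]'; python3 -m pendant '[[0,0,0,0,-0.2],[0,0,0,0,-0.5],[0,0,0,0,-1],[0,0,0,0,-1],[0,0,0,0,-1],[0,0,0,0,-1]]'
python3 - <<'E'
from h import *
c=imaging.read_camera("wrist"); cv2.imwrite("pics/w2.png",c["pixels"][:,:,::-1])
E
```

```text
t: 2.9
position: [0.6182, -0.0485, 0.066]
orientation: [[-0.01, 1.0, -0.001], [1.0, 0.01, 0.0], [0.0, -0.001, -1.0]]
contact_force: [0.8, 0.4, 0.3]
gripper_width: 0.604
gripper_force: 0.0
t: 3.5
position: [0.6178, -0.0496, 0.0669]
orientation: [[-0.009, 1.0, -0.003], [1.0, 0.009, -0.0], [-0.0, -0.003, -1.0]]
contact_force: [-6.0, 0.8, 4.6]
gripper_width: 0.243
gripper_force: 30.0
```

View pics/w2.png

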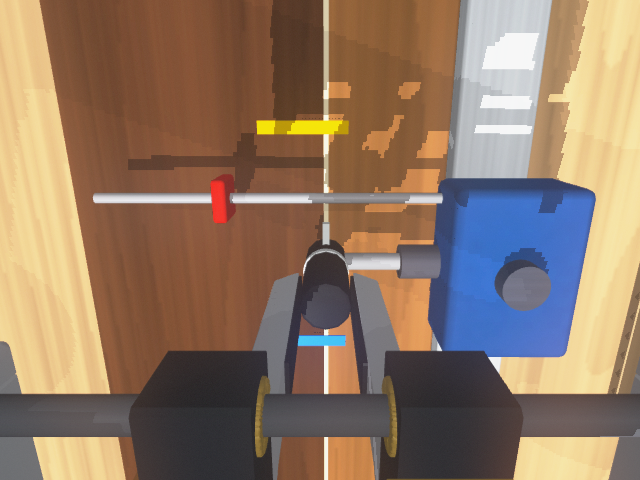

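The knob is held (width 0.243, 30 N) with the rod in. Now I'll slide it along the seam at about 5 cm/s.

```bash
python3 -m pendant '[[0,0.003,0,0,-1],[0,0.005,0,0,-1],[-0.0001,0.005,0,0,-1],[0,0.005,0,0,-1],[0,0.005,0,0,-1],[-0.0001,0.005,0,0,-1],[0,0.005,0,0,-1],[-0.0001,0.005,0,0,-1],[0,0.005,0,0,-1],[0,0.005,0,0,-1]]';  python3 -m pendant '[[-0.0001,0.005,0,0,-1],[0,0.005,0,0,-1],[-0.0001,0.005,0,0,-1],[0,0.005,0,0,-1],[0,0.004,0,0,-1],[0,0.002,0,0,-1],[0,0,0,0,-1]]'
python3 - <<'E'
from h import *
for n in ("wrist","side"):
    c=imaging.read_camera(n); cv2.imwrite(f"pics/{n}3.png",c["pixels"][:,:,::-1])
    if n=="side":
        cv2.imwrite("pics/side3.png",cv2.resize(c["pixels"][200:310,320:470,::-1],None,fx=5,fy=5,interpolation=cv2.INTER_CUBIC))
E
```

```text
t: 4.55
position: [0.6173, -0.0024, 0.0669]
orientation: [[-0.009, 1.0, -0.003], [1.0, 0.009, -0.002], [-0.002, -0.003, -1.0]]
contact_force: [-5.5, -3.5, 5.0]
gripper_width: 0.248
gripper_force: 30.0
t: 5.25
position: [0.6171, 0.0242, 0.0669]
orientation: [[-0.009, 1.0, -0.003], [1.0, 0.009, -0.001], [-0.001, -0.003, -1.0]]
contact_force: [-6.1, -2.0, 6.3]
gripper_width: 0.246
gripper_force: 30.0
```

View pics/wrist3.png

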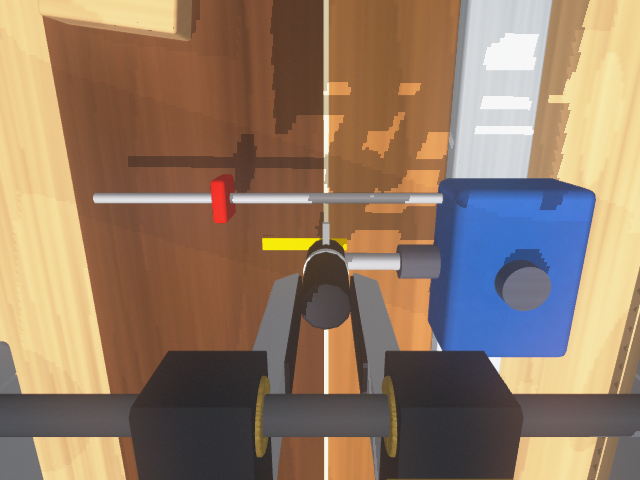

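View pics/side3.png

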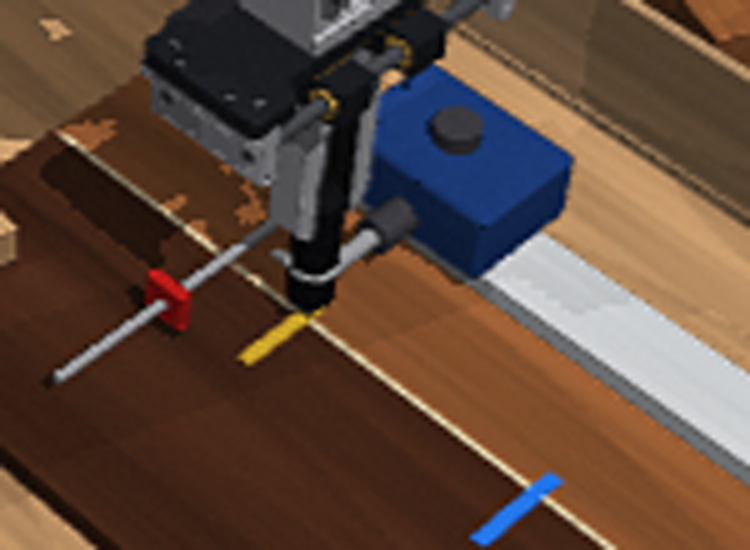

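Wrist view: the pointer is hidden beneath the knob, close to the yellow line at row 244. The rod centre is near (375,261) and the bar is at row 198. I'll measure the offset.

```bash
cat > m.py <<'E'
from h import *
c=imaging.read_camera("wrist"); h=cv2.cvtColor(c["pixels"],cv2.COLOR_RGB2HSV)
P=mask(c,"yellow",(180,150,420,330)); Y=toz(c,P,.018)[:,:2]; print("yellow",len(P),P.min(0),P.max(0),Y.mean(0))
ang=-.0085
def cen(u0,u1,v0,v1):
    # centre row of the grey (unsaturated) cylinder per column
    e=[]
    for u in range(u0,u1):
        v=np.nonzero(h[v0:v1,u,1]<60)[0]
        if len(v): e.append((u,v0+(v.min()+v.max())/2,len(v)))
    return np.array(e)
for nm,a in (("rod",(355,394,245,280)),("bar",(245,300,185,212))):
    e=cen(*a); w=toz(c,e[:,:2],.045); k=.008
    print(nm,np.median(e,0),"y at x=.618:",np.median(w[:,1]+k*(.618-w[:,0])))
r=mask(c,"red",(150,150,300,260)); print("red",r.min(0),r.max(0))
s=telemetry.get_state(); print(s["t"],s["position"],s["contact_force"])
E
python3 m.py
```

```text
yellow 726 [262 238] [346 249] [0.5988 0.0246]
rod [374. 261.  17.] y at x=.618: 0.02255786583976188
bar [272. 198.  11.] y at x=.618: 0.06032848224147755
red [211 180] [226 222]
5.4 [0.6171 0.0242 0.0669] [-5.3146 -1.4066  5.8951]
```

```bash
python3 -m pendant '[[0,0.0012,0,0,-1],[0,0.001,0,0,-1],[0,0,0,0,-1],[0,0,0,0,-1]]'; python3 m.py
```

```text
t: 5.8
position: [0.6171, 0.026, 0.0669]
orientation: [[-0.009, 1.0, -0.004], [1.0, 0.009, -0.001], [-0.001, -0.004, -1.0]]
contact_force: [-6.9, -2.1, 5.7]
gripper_width: 0.245
gripper_force: 30.0
yellow 647 [262 241] [346 252] [0.5965 0.0242]
rod [374. 261.  17.] y at x=.618: 0.02437464100304332
bar [272. 198.  11.] y at x=.618: 0.06215158508863919
red [210 180] [226 222]
5.85 [0.6171 0.026  0.0669] [-7.1511 -2.766   4.9149]
```

On the line to within about 0.3 mm. I'll pause there, then pull most of the way at about 5 cm/s.

```bash
python3 -m pendant '[[0,0,0,0,-1],[0,0,0,0,-1],[0,0,0,0,-1],[0,0,0,0,-1],[0,0,0,0,-1],[0,0,0,0,-1],[0,0,0,0,-1],[0,0,0,0,-1],[0,0,0,0,-1],[0,0,0,0,-1]]'; python3 -m pendant '[[-0.003,0,0,0,-1],[-0.005,0,0,0,-1],[-0.005,-0.0001,0,0,-1],[-0.005,0,0,0,-1],[-0.005,-0.0001,0,0,-1],[-0.005,0,0,0,-1],[-0.005,-0.0001,0,0,-1],[-0.005,0,0,0,-1],[-0.005,-0.0001,0,0,-1],[0,0,0,0,-1]]'
python3 - <<'E'
from h import *
for n in ("wrist",):
    c=imaging.read_camera(n); cv2.imwrite(f"pics/{n}4.png",c["pixels"][:,:,::-1])
    cv2.imwrite("pics/w4c.png",cv2.resize(c["pixels"][150:300,230:430,::-1],None,fx=4,fy=4,interpolation=cv2.INTER_CUBIC))
E
```

```text
t: 6.85
position: [0.6171, 0.026, 0.0669]
orientation: [[-0.009, 1.0, -0.004], [1.0, 0.009, -0.001], [-0.001, -0.004, -1.0]]
contact_force: [-6.6, -2.6, 6.1]
gripper_width: 0.247
gripper_force: 30.0
t: 7.85
position: [0.5772, 0.0256, 0.067]
orientation: [[-0.009, 1.0, 0.006], [1.0, 0.009, -0.001], [-0.001, 0.006, -1.0]]
contact_force: [6.9, -2.3, -4.7]
gripper_width: 0.247
gripper_force: 30.0
```

View pics/w4c.png

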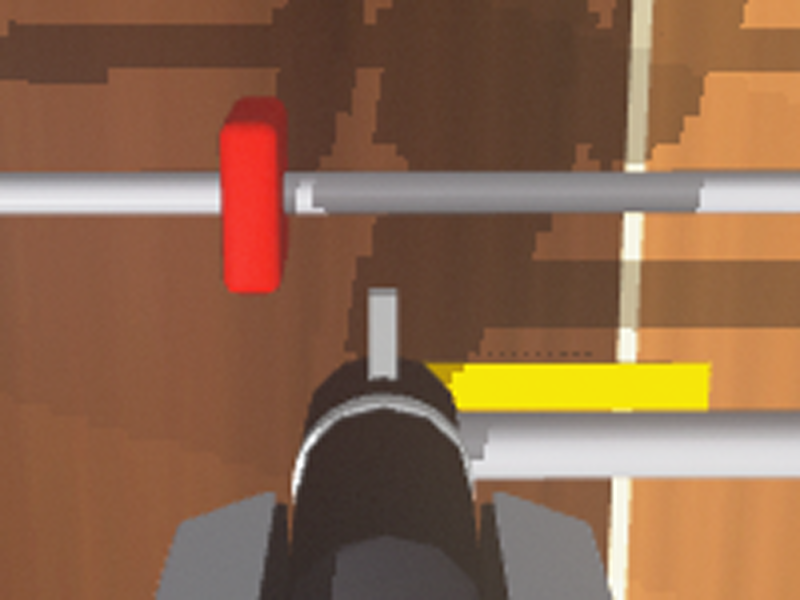

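Crop: cursor arm centre at (325.5,228), flag top face centre at (292.8,201). The cursor still has to travel towards the flag.

```bash
python3 - <<'E'
from h import *
c=imaging.read_camera("wrist"); s=telemetry.get_state()
a=toz(c,(325.3,228),.0485)[0]; f=toz(c,(292.6,202),.057)[0]; ex=np.array([1,.0085])
print(a,f,"to go",(a-f)[:2]@ex,s["position"],s["t"])
p=c["pixels"].astype(int); print([tuple(p[215,u]) for u in range(282,306)]); print([tuple(p[228,u]) for u in range(319,333)])
E
python3 m.py
```

```text
[0.5785 0.0452 0.0485] [0.5608 0.062  0.057 ] to go 0.017549802153741377 [0.5775 0.0256 0.067 ] 7.95
[(np.int64(140), np.int64(87), np.int64(65)), (np.int64(139), np.int64(90), np.int64(65)), (np.int64(136), np.int64(88), np.int64(64)), (np.int64(156), np.int64(60), np.int64(49)), (np.int64(233), np.int64(50), np.int64(42)), (np.int64(240), np.int64(52), np.int64(42)), (np.int64(244), np.int64(58), np.int64(48)), (np.int64(245), np.int64(59), np.int64(51)), (np.int64(245), np.int64(58), np.int64(48)), (np.int64(244), np.int64(58), np.int64(48)), (np.int64(244), np.int64(55), np.int64(45)), (np.int64(243), np.int64(52), np.int64(42)), (np.int64(243), np.int64(50), np.int64(40)), (np.int64(243), np.int64(49), np.int64(39)), (np.int64(240), np.int64(47), np.int64(37)), (np.int64(232), np.int64(46), np.int64(38)), (np.int64(222), np.int64(46), np.int64(36)), (np.int64(171), np.int64(47), np.int64(40)), (np.int64(134), np.int64(45), np.int64(40)), (np.int64(127), np.int64(78), np.int64(57)), (np.int64(126), np.int64(81), np.int64(58)), (np.int64(124), np.int64(80), np.int64(57)), (np.int6
[... 256 characters left out ...]
43)), (np.int64(187), np.int64(185), np.int64(184)), (np.int64(187), np.int64(186), np.int64(186)), (np.int64(185), np.int64(186), np.int64(185)), (np.int64(187), np.int64(187), np.int64(186)), (np.int64(187), np.int64(186), np.int64(186)), (np.int64(186), np.int64(185), np.int64(184)), (np.int64(123), np.int64(101), np.int64(93)), (np.int64(96), np.int64(67), np.int64(51)), (np.int64(96), np.int64(66), np.int64(47)), (np.int64(97), np.int64(66), np.int64(50))]
yellow 792 [337 241] [406 252] [0.6104 0.0241]
rod [374. 266.  19.] y at x=.618: 0.02104726945136253
bar [264.5 198.   11. ] y at x=.618: 0.06218741715750793
red [285 177] [299 222]
8.0 [0.5775 0.0256 0.067 ] [ 6.8049 -2.1133 -4.4997]
```

```bash
python3 -m pendant '[[-0.003,0,0,0,-1],[-0.005,-0.0001,0,0,-1],[-0.005,0,0,0,-1],[-0.003,0,0,0,-1],[-0.0015,0,0,0,-1],[0,0,0,0,-1],[0,0,0,0,-1],[0,0,0,0,-1]]'
cat > m2.py <<'E'
from h import *
c=imaging.read_camera("wrist"); s=telemetry.get_state(); p=c["pixels"].astype(int)
r=mask(c,"red",(280,150,345,226)); row=p[213]; rr=np.nonzero((row[:,0]>200)&(row[:,1]<80))[0]
g=p[230]; a=np.nonzero((g.min(1)>140))[0]; a=a[(a>300)&(a<345)]
print(rr.min(),rr.max(),a.min(),a.max(),a.size)
A=toz(c,((a.min()+a.max())/2,230),.0485)[0]; F=toz(c,((rr.min()+rr.max())/2,213),.057)[0]
print("to go",(A-F)[:2]@[1,.0085],A,F,s["position"],s["contact_force"])
cv2.imwrite("pics/w5c.png",cv2.resize(c["pixels"][150:300,230:430,::-1],None,fx=4,fy=4,interpolation=cv2.INTER_CUBIC))
E
python3 m2.py; python3 m.py|grep bar
```

```text
t: 8.8
position: [0.5603, 0.0255, 0.067]
orientation: [[-0.009, 1.0, 0.007], [1.0, 0.009, -0.001], [-0.001, 0.007, -1.0]]
contact_force: [8.5, -2.0, -5.2]
gripper_width: 0.249
gripper_force: 30.0
bar [272. 198.  11.] y at x=.618: 0.06216385436080239Traceback (most recent call last):
  File "m2.py", line 5, in <module>
    print(rr.min(),rr.max(),a.min(),a.max(),a.size)
          ~~~~~~^^
    return umr_minimum(a, axis, None, out, keepdims, initial, where)
ValueError: zero-size array to reduction operation minimum which has no identity
Traceback (most recent call last):
  File "m.py", line 15, in <module>
    r=mask(c,"red",(150,150,300,260)); print("red",r.min(0),r.max(0))
                                                   ~~~~~^^^
ValueError: zero-size array to reduction operation minimum which has no identity
```

```bash
sed -i 's/^r=mask.*; row=/row=/; s/(row\[:,0\]>200)&(row\[:,1\]<80)/(row[:,0]>2.2*row[:,1])\&(row[:,0]>50)/' m2.py; sed -i 's/g.min(1)>140/(g.max(1)-g.min(1)<25)\&(g.min(1)>70)/; s/^print(rr/print(row[300:345,0],g[310:345,1])\nprint(rr/' m2.py
sed -i '/^A=/i cv2.imwrite("pics/w5c.png",cv2.resize(c["pixels"][150:300,230:430,::-1],None,fx=4,fy=4,interpolation=cv2.INTER_CUBIC))' m2.py; python3 m2.py
```

```text
[130 130 130 131 131 129 130 131 131 128 128 128 127 124 123 122 116 140
 149 159 165 166 167 168 168 167 168 168 164 161 144  94  83  79  83  80
  84  84  83  85  86  83  83  85  85] [ 84  82  83  81  82  62  58  60  60  61  59  56 142 174 177 177 176 177
 176  96  62  57  55  57  57  58  58  59  61  59  61  59  61  59  63]
317 330 322 329 8
to go 0.001140872766175617 [0.5616 0.0439 0.0485] [0.5604 0.0559 0.057 ] [0.5604 0.0255 0.067 ] [ 8.8181 -2.7193 -4.0314]
```

View pics/w5c.png

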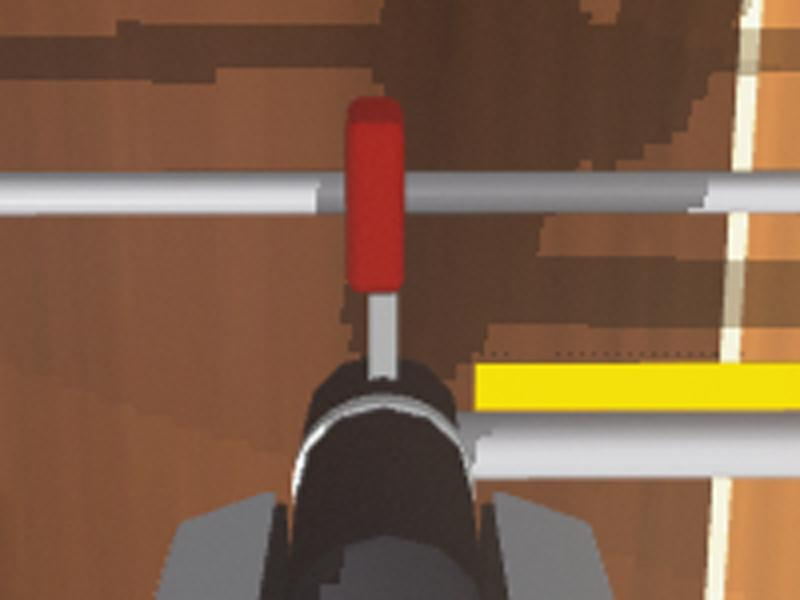

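Crop: arm centre at u=382, flag centre at 375.5, so about 1 mm to go.

```bash
python3 -m pendant '[[-0.001,0,0,0,-1],[0,0,0,0,-1],[0,0,0,0,-1],[0,0,0,0,-1],[0,0,0,0,-1]]'; python3 m2.py|tail -2; python3 m.py 2>/dev/null|grep bar
```

```text
t: 9.45
position: [0.5594, 0.0254, 0.067]
orientation: [[-0.009, 1.0, 0.007], [1.0, 0.009, -0.001], [-0.001, 0.007, -1.0]]
contact_force: [9.3, -2.9, -3.9]
gripper_width: 0.248
gripper_force: 30.0
318 332 322 328 7
to go 4.763277512280906e-05 [0.5603 0.0439 0.0485] [0.5602 0.0559 0.057 ] [0.5594 0.0255 0.067 ] [ 7.9446 -2.6076 -4.6669]
bar [272. 198.  11.] y at x=.618: 0.06216224540281384
```

```bash
python3 -c "
from workcell import manip; print(manip.job_done())"
```

```text
the job is handed in; nothing more can be done
None
```

I slid the knob along the seam to the yellow line with the rod in and paused there about 1 s. I then pulled the rod out until the cursor was level with the red flag, with both alignments within about 0.5 mm by the wrist camera, and handed the job in with the gripper still holding the knob.

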